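Load a control board into a sloping soldering stand

TASK

Load the green printer control board into the sloping soldering stand: lay it on the tilted plate above the two fences, with its long side along the low fence, let it slide down under the keeper strips and see that it is fully home in the corner against both fences. Then swing the red leaf down until it is fully shut, so that its two pins drop in beside the board, and leave the board there with the bottles and the spray can still standing.

Things in the scene. Friction and masses are not known exactly. Their poses are not given: they have to be found in the camera images.
- board_center (a point): Centre of the control board: green circuit board on a black carrier of the same outline, together 64 (x) x 120 (y) x 10 mm (z), 0.16 kg give or take a third, lying parts up at the left of the bench. The point is 5 mm above its underside. Low parts stand up to 10 mm above its top, all at least 7 mm inside the edges. It fits the stand either way round by half a turn.
- plate: Tilted aluminium plate on a stand fixed to the bench. Origin: on its upper face, exactly under the centre of a fully home board. x runs up the slope to the back, y up to the raised left side, z square out of the plate. It rises 0.41 mm per mm of x, 0.29 per mm of y (30 degrees in all). Upper face: x -46 to 90 mm, y -74 to 110 mm. Fully home: board_center at x 0, y 0, z 5 mm, its 120 mm sides along y.
- low_fence (a point): Foot of the low fence's inner face, at x -32, y 6 mm in the plate's frame, axes as the plate's; the board's 120 mm side comes to rest on it. Fence from y -46 to 58 mm, 13 mm high. A black 3 mm keeper strip on top overhangs the plate by 6 mm, its underside 13 mm and its top 16 mm above the plate: the 10 mm board goes in under it only by sliding.
- side_fence (a point): Foot of the side fence's inner face, at x 15, y -60 mm in the plate's frame, axes as the plate's; the board's right-hand 64 mm side comes to rest on it. Fence from x -24 to 54 mm, same height and keeper strip as the low fence. Laid with its centre near x 45, y 15 the board clears both strips. Friction on the plate is 0.38, give or take a fifth: it may stop up to 30 mm short and need a push.
- leaf (a joint): Angle of the red retaining leaf, rad: 0 shut, parallel to the plate; at the start 1.5 to 1.9, standing up about 60 mm at the plate's left. It stays where left (friction 0.04 N m). Two flat-ended 8 mm pins under it reach to 2 mm above the plate when shut, behind the board's back edge and beside its left edge, with 1.5 mm of play. If the board is not home they land on it and the leaf stops at 0.15 to 0.3.
- leaf_hinge (a point): Middle of the leaf's hinge axis, at x 30, y 98, z 6 mm in the plate's frame; axes as the plate's, the hinge axis along x. The hinge lugs stand 10 mm high and reach from x 8 to 52 mm.
- leaf_tip (a point): Middle of the free end of the leaf, on its outer face (the upper one when shut). The leaf is 31 mm wide along the plate's x and reaches 52 mm from the hinge axis; shut, its top is 18 mm and its underside 13 mm above the plate, its tip at x 30, y 46 mm in the plate's frame. The pins' centres are then at x 37.5, y 56 and x 22, y 65.5 mm.
- bottle_white: White bottle with a black cap, 29 mm across, 75 mm high; origin at the centre of its underside, z up. Bystander.
- bottle_tan: Tan bottle with a black cap, 32 mm across, 60 mm high; origin at the centre of its underside, z up. Bystander.
- bottle_teal: Teal bottle with a white cap, 28 mm across, 70 mm high; origin at the centre of its underside, z up. Bystander.
- spray_can: Pale grey aerosol can, 53 mm across, 285 mm high, standing behind the work; origin at the centre of its underside, z up. Bystander.

How it is judged:
By the outcome, as a careful person would: the job done as asked, in the order asked, and still so for the second after the job is handed in, with the robot touching nothing.
It also fails if it takes over 58 s, if anything falls off the work surface, if the arm or the gripper's body presses on something with over 40 N, if the wrist force passes 120 N, or if a joint passes its speed limit or range.

ROBOT

A 6-joint arm with a two-finger parallel gripper is mounted at the origin on the work surface; the furniture and walls round the work are solid. World frame = base frame: x ahead of the robot, y to its left, z up, the work surface at z = 0. Lengths are in mm, angles in degrees, forces in N, time in s.
With the tool pointing down it reaches from about 350 to 975 mm from the base axis. Payload 17.4 kg.
Tool frame: the origin (TCP) lies on the mounting face of the last link; the fingertips stand 173 mm ahead of it and the grasp point (between the pads) lies 155 mm ahead of it (r.pinch_z is the distance from the TCP to the grasp point, in mm); z points along the fingers, y is the line along which they close (so a half turn about z gives the same grasp; the last joint's range is limited). The gripper opens to 85 mm and grips with 20 to 120 N. Pads are 22 mm wide; open, the fingers measure 114 mm over their backs; the gripper's body (76 mm by 85 mm) begins 54 mm behind the grasp point. The pads swing forward as they close: fully open they stand 13 mm farther back than shut.
Start: joints at [-78.025, 6.646, 82.598, -0, 90.757, -2.166], TCP at [164.894, -654.556, 404.703] pointing down, gripper open.
Joint ranges: [-162.19, 162.19], [-47.58, 125.68], [4.15, 143.07], [-65.23, 245.23], [0.69, 171.88], [-170.13, 170.13]. Speed limits (degrees/s): [108.29, 108.29, 127.2, 180, 180, 180].

INTERFACE

Orientations are given as [roll, pitch, yaw] about the fixed x, y, z axes, in that order (R = Rz(yaw) Ry(pitch) Rx(roll)).
In Python, from station import r gives the robot as it stands. Calls block until the motion is done:
- r.move_pose(position, orientation): joint-space move of the TCP to a pose.
- r.move_l(position, frame=None, rate=150, threshold=None): straight line of the TCP; frame=None keeps the orientation; rate is the mean speed in mm/s. With threshold (N) it stops when the force on the tool has changed by that much, and returns True; else False.
- r.goto_joints(angles): joint-space move.
- r.grip(opening): finger opening in mm; the grip force is fixed at half the most; returns when the fingers have stopped.
- r.dwell(seconds).
- r.ik(position, orientation): joint angles nearest the present ones, or None.
- r.snapshot(name): name is "scene" or "top" or "wrist"; returns (picture, depth): 400x640x3 uint8, blue, green, red; 400x640 float32, mm along the optical axis (not along the pixel's ray), 0 where there is no reading.
- r.calibration(name): a dict with "fx", "fy", "cx", "cy" (pixels), "xyz" and "orientation" of the camera in the world. Camera axes: x right, y up, looking along -z (the intrinsics and any distortion apply to the point x, -y, -z); pixel columns grow to the right and rows downward; lengths in mm; the calibration is good to about 2 mm. A picture is of the moment at which its call begins: read the wrist's pose just before it. calibration takes no time and is no camera call; for the wrist camera it gives the pose at the moment of the call.
A pose or a line that the arm cannot do raises r.MotionError and nothing moves.
- r.close_job(): hands the job in; it is judged then, once.
Readings, each from a call of its own:
- r.current_t(): time.
- r.current_q(): joint angles.
- r.current_joint_vel(): joint speeds.
- r.current_joint_efforts(): joint torques, N m.
- r.current_ee_pos(): TCP position.
- r.current_eef_rot(): TCP orientation.
- r.current_wrist_force(): force on the tool from outside, world axes, zero at the start.
- r.current_ft_torque(): the same for the moment, N m.
- r.current_grip_width(): finger opening in mm.
- r.current_gripper_force(): force on a finger pad.
Only numpy, scipy, OpenCV 4.12 (cv2) and the standard library are available. Lean on these libraries where they do the work, as an engineer would, in place of code of your own. Each camera call takes 0.05 s, during which the arm holds its last target. There are 200 camera calls.

## Working session

There is one attempt and no reset: what is moved stays moved. The work goes in short steps, each a Python script; the robot and the scene stay as the last script left them, time stands still between calls to the robot, and variables do not carry over. Pictures are saved under pics/ and viewed, at most 10 in all, crops included, and the job is handed in when it is done.

```bash
ls; mkdir -p pics; python3 - <<'E'
from station import r
import cv2,numpy as np
print(r.current_t())
ims=[]
for n in("scene","top"):
    p,d=r.snapshot(n); cv2.imwrite(f"pics/{n}0.png",p); np.save(f"pics/{n}0_d.npy",d); print(n,r.calibration(n),d.min(),d.max())
E
```

```text
pics
0.0
scene {'fx': 493.99532445860876, 'fy': 493.99532445860876, 'cx': 322.6387345622323, 'cy': 198.03171773958434, 'xyz': array([-200.96759928,  755.06863781,  912.83414616]), 'orientation': array([  53.83451848,   -0.44722381, -136.79830884])} 0.0 3999.625
top {'fx': 510.2245457021239, 'fy': 510.2245457021239, 'cx': 317.15539520335426, 'cy': 200.3609194928772, 'xyz': array([ 408.12952146,  -88.18584851, 1324.99312006]), 'orientation': array([  6.51293735,   1.29583304, -88.31003344])} 0.0 2242.0354
```

View pics/scene0.png

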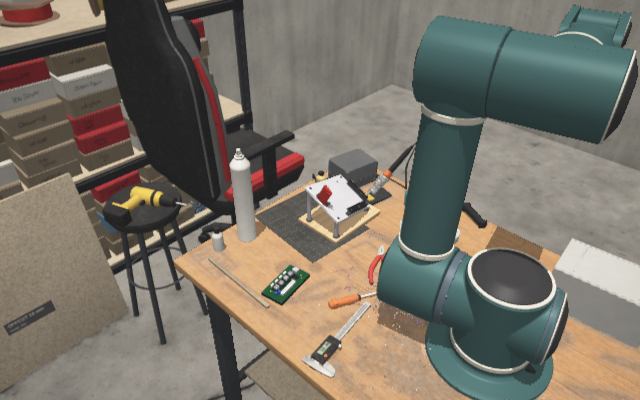

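View pics/top0.png

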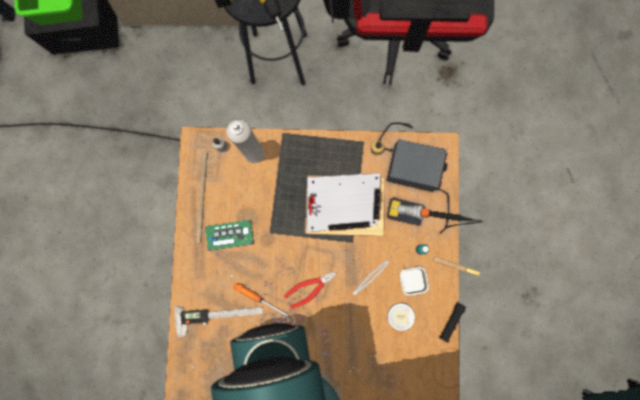

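```bash
cat > h.py <<'E'
import numpy as np, cv2
from scipy.spatial.transform import Rotation as Ro
def rot(o): return Ro.from_euler('xyz',o,degrees=True).as_matrix()
def eul(R): return Ro.from_matrix(R).as_euler('xyz',degrees=True)
def rays(c,uv):
    uv=np.atleast_2d(np.asarray(uv,float))
    d=np.c_[(uv[:,0]-c['cx'])/c['fx'],-(uv[:,1]-c['cy'])/c['fy'],-np.ones(len(uv))]
    return np.asarray(c['xyz'],float), d@rot(c['orientation']).T
def on_z(c,uv,z):
    o,d=rays(c,uv); return o+d*((z-o[2])/d[:,2])[:,None]
def on_plane(c,uv,p,n):
    o,d=rays(c,uv); return o+d*(((p-o)@n)/(d@n))[:,None]
def pts(c,uv,depth):
    o,d=rays(c,uv); uv=np.atleast_2d(uv).astype(int); return o+d*depth[uv[:,1],uv[:,0]][:,None]
def proj(c,P):
    q=(np.atleast_2d(P)-c['xyz'])@rot(c['orientation'])
    return np.c_[c['cx']-c['fx']*q[:,0]/q[:,2], c['cy']+c['fy']*q[:,1]/q[:,2]]
E
python3 - <<'E'
from h import *
from station import r
np.set_printoptions(precision=1,suppress=True)
c=r.calibration("top"); p=cv2.imread("pics/top0.png"); d=np.load("pics/top0_d.npy")
hsv=cv2.cvtColor(p,cv2.COLOR_BGR2HSV)
m=cv2.inRange(hsv,(50,100,30),(85,255,200)); m[:,:195]=0;m[:210]=0;m[260:]=0;m[:,265:]=0
m=cv2.morphologyEx(m,cv2.MORPH_CLOSE,np.ones((7,7)))
cn=max(cv2.findContours(m,0,2)[0],key=cv2.contourArea); b=cv2.minAreaRect(cn); print(b)
B=on_z(c,cv2.boxPoints(b),10); print(B, B.mean(0))
w=cv2.inRange(hsv,(0,0,170),(180,50,255)); w[:,:300]=0;w[:,385:]=0;w[:170]=0;w[240:]=0
v,u=np.nonzero(cv2.erode(w,np.ones((5,5)))); P=pts(c,np.c_[u,v],d); P=P[d[v,u]>0]
C=P.mean(0); n=np.linalg.svd(P-C)[2][2]; n*=np.sign(n[2]); print(C,n,np.abs((P-C)@n).mean(),np.degrees(np.arccos(n[2])))
cn=max(cv2.findContours(w,0,2)[0],key=cv2.contourArea); b=cv2.minAreaRect(cn); print(b); print(on_plane(c,cv2.boxPoints(b),C,n))
print('depth pts can, white, tan, teal',pts(c,[[237,127],[218,143],[378,147],[422,249],[312,197],[312,212]],d))
k=r.calibration("wrist");R=rot(r.current_eef_rot());print((k['xyz']-r.current_ee_pos())@R, eul(R.T@rot(k['orientation'])),k['fx'],r.current_eef_rot())
E
```

```text
((242.5, 233.0), (22.0, 17.0), 90.0)
[[495.1 159.8  10. ]
 [496.4 115.6  10. ]
 [439.6 113.1  10. ]
 [438.3 157.1  10. ]] [467.4 136.4  10. ]
[ 553.5 -119.3   86.2] [-0.4 -0.3  0.9] 1.7062785266327771 30.06391661670685
((342.987548828125, 201.75486755371094), (54.08267593383789, 74.75088500976562), 87.08915710449219)
[[ 597.9  -25.5  140.2]
 [ 620.8 -205.6   85.4]
 [ 492.5 -220.8   21.9]
 [ 474.3  -33.4   81.5]]
depth pts can, white, tan, teal [[ 677.3  112.   280.6]
 [ 689.6  198.9   68.5]
 [ 691.8 -204.9   56.6]
 [ 438.3 -315.8   63.8]
 [ 552.5  -44.4  120.6]
 [ 518.1  -44.9  105. ]]
[66.7  0.3 30.2] [164.5  -0.   90. ] 358.2567396047453 [-179.9   -0.    14.1]
```

```bash
python3 - <<'E'
from h import *
from station import r
np.set_printoptions(precision=1,suppress=True)
n=np.array([-.41,-.29,.866]);n=np.array([-.41,-.29,.8647]);n/=np.linalg.norm(n)
# rough plate frame, yaw ~ few deg
e=np.array([.41,.29,.8647]);e/=np.linalg.norm(e)
X=np.array([1,0,0])-n*n[0];X/=np.linalg.norm(X);Y=np.cross(n,X)
print(X[2],Y[2])
C=np.array([553,-115,88.])
for s in(1,-1):
    R=np.c_[s*Y,s*X,-n]; o=eul(R)
    for h in(300,):
        P=C+n*h-R[:,0]*45
        print(s,P,o,r.ik(P,o))
    Rb=np.c_[[0,s,0],[s,0,0],[0,0,-1.]]
    print(s,eul(Rb),r.ik([467,165-30*s,380],eul(Rb)))
E
```

```text
0.388739490483442 0.31797058805030504
1 [ 430.  -244.7  333.1] [155.8 -18.5  90. ] [-39.2 -17.3 113.   29.7  77.3 -40. ]
1 [180.   0.  90.] [ 13.1 -17.1 107.   -0.   90.1  13.1]
-1 [ 430.  -159.3  361.7] [-155.8   18.5  -90. ] [-30.2 -24.6 115.7  28.   77.  150.3]
-1 [180.   0. -90.] [  19.8  -14.4  104.9    0.    89.5 -160.2]
```

```bash
python3 - <<'E'
from h import *
from station import r
import pickle
r.move_pose([430,-244.7,333.1],[155.8,-18.5,90])
c=r.calibration("wrist");p,d=r.snapshot("wrist");cv2.imwrite("pics/w1.png",p);pickle.dump((c,p,d),open("pics/w1.pkl","wb"))
r.move_pose([467,135,380],[180,0,90])
c=r.calibration("wrist");p,d=r.snapshot("wrist");cv2.imwrite("pics/w2.png",p);pickle.dump((c,p,d),open("pics/w2.pkl","wb"))
print(r.current_t())
E
```

```text
3.5833
```

View pics/w1.png

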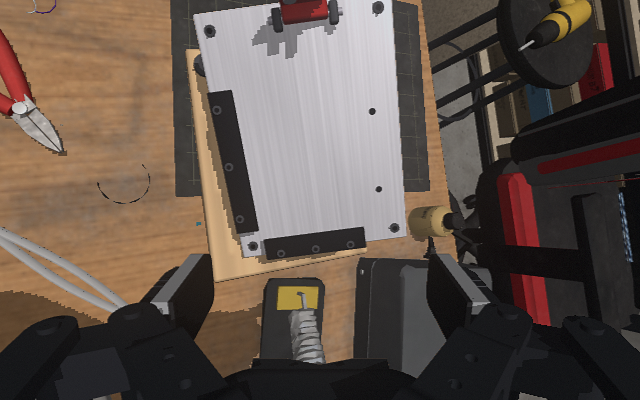

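View pics/w2.png

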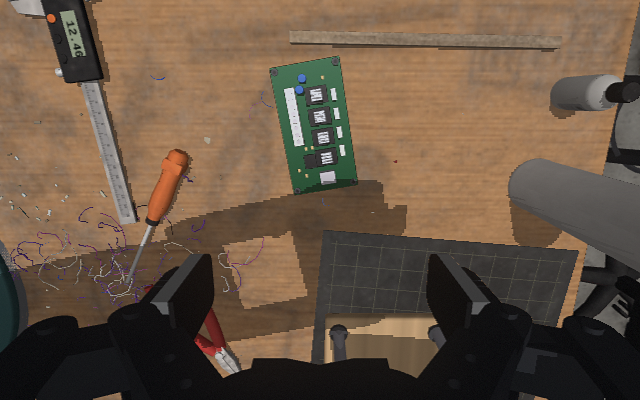

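```bash
python3 - <<'E'
from h import *
import pickle
np.set_printoptions(precision=2,suppress=True)
c,p,d=pickle.load(open("pics/w2.pkl","rb")); hsv=cv2.cvtColor(p,cv2.COLOR_BGR2HSV)
m=cv2.inRange(hsv,(50,80,20),(90,255,200)); m[205:]=0;m[:,:250]=0;m[:,380:]=0
m=cv2.morphologyEx(m,cv2.MORPH_CLOSE,np.ones((5,5)))
cn=max(cv2.findContours(m,0,2)[0],key=cv2.contourArea)[:,0]
Q=on_z(c,cn,10)[:,:2].astype(np.float32); b=cv2.minAreaRect(Q); print('board',b)
# plate
c,p,d=pickle.load(open("pics/w1.pkl","rb")); hsv=cv2.cvtColor(p,cv2.COLOR_BGR2HSV)
box=np.zeros(p.shape[:2],np.uint8); cv2.fillPoly(box,[np.array([[262,70],[370,40],[380,200],[280,220]])],255)
v,u=np.nonzero(box&((d>0)*255).astype(np.uint8)); P=pts(c,np.c_[u,v],d); C=P.mean(0); n=np.linalg.svd(P-C,full_matrices=False)[2][2]; n*=np.sign(n[2])
print('plane',C,n,'res',np.abs((P-C)@n).mean(),'tilt',np.degrees(np.arccos(n[2])))
# gravity-based axes: up in plate frame
up=np.array([.41,.29]); g=np.array([0,0,1])-n*n[2]; g/=np.linalg.norm(g); a=np.arctan2(.29,.41)
X=Ro.from_rotvec(-n*a).apply(g); Y=np.cross(n,X); print('gravity X',X,Y)
F=np.c_[X,Y,n]
def to2(uv,z): return ((on_plane(c,uv,C+n*z,n)-C)@F)[:,:2].astype(np.float32)
blk=cv2.inRange(hsv,(0,0,0),(180,255,60))
for name,poly in(('low',[[200,85],[236,85],[264,232],[230,238]]),('side',[[261,232],[366,221],[370,250],[264,264]])):
    k=np.zeros_like(blk);cv2.fillPoly(k,[np.array(poly)],255); k=cv2.morphologyEx(k&blk,cv2.MORPH_CLOSE,np.ones((7,7)))
    cn=max(cv2.findContours(k,0,2)[0],key=cv2.contourArea)[:,0]; Q=to2(cn,16); b=cv2.minAreaRect(Q); print(name,b); print(cv2.boxPoints(b)); print(proj(c,C+np.c_[cv2.boxPoints(b),np.full(4,16)]@F.T))
# plate edges by threshold transitions along scan rows
g=cv2.cvtColor(p,cv2.COLOR_BGR2GRAY); w=cv2.inRange(hsv,(0,0,120),(180,45,255))
w=cv2.morphologyEx(w,cv2.MORPH_CLOSE,np.ones((5,5)))
L=[];Rr=[]
for y in range(20,80,3):
    xs=np.nonzero(w[y,180:270])[0]; L.append([180+xs[0],y])
for y in range(30,225,4):
    xs=np.nonzero(w[y,350:411])[0]; Rr.append([350+xs[-1],y])
B=[[x,np.nonzero(w[225:270,x])[0][-1]+225] for x in range(372,402,2)]
for nm,e in(('left',L),('right',Rr),('bot',B)):
    q=to2(e,0); f=cv2.fitLine(q,cv2.DIST_HUBER,0,.01,.01).ravel(); print(nm,e[0],e[-1],f,np.degrees(np.arctan2(f[1],f[0])))
E
```

```text
board ((461.7897644042969, 174.0027618408203), (62.96876907348633, 118.8830337524414), 9.711338996887207)
plane [ 555.18 -118.73   87.52] [-0.39 -0.31  0.87] res 0.5523889665272869 tilt 30.09069511186005
gravity X [ 0.91 -0.01  0.41] [-0.12  0.95  0.29]
low ((-66.71244049072266, -12.993755340576172), (16.6488094329834, 103.29118347167969), 0.36259564757347107)
[[-75.36  38.6 ]
 [-74.71 -64.69]
 [-58.06 -64.59]
 [-58.72  38.7 ]]
[[206.75  92.86]
 [236.81 233.11]
 [258.44 230.29]
 [231.04  89.53]]
side ((-17.11379623413086, -80.77143096923828), (77.11528015136719, 17.26019287109375), 0.3649665415287018)
[[-55.73 -72.39]
 [-55.62 -89.65]
 [ 21.5  -89.16]
 [ 21.39 -71.9 ]]
[[263.22 239.3 ]
 [267.1  259.52]
 [365.29 246.89]
 [363.2  226.34]]
left [np.int64(194), 20] [np.int64(206), 77] [  0.01  -1.   -78.34  72.19] -89.345505
right [np.int64(393), 30] [np.int64(405), 222] [ 0.   -1.   56.5  -5.37] -89.7355
bot [372, np.int64(240)] [400, np.int64(236)] [  1.     0.02  40.71 -91.16] 1.2284755
```

```bash
cat >> h.py <<'E'
C0=np.array([555.18,-118.73,87.52]); n=np.array([-.39,-.31,.87])
def _plate():
    import pickle
    c,p,d=pickle.load(open("pics/w1.pkl","rb"))
    box=np.zeros(p.shape[:2],np.uint8); cv2.fillPoly(box,[np.array([[262,70],[370,40],[380,200],[280,220]])],255)
    v,u=np.nonzero((box>0)&(d>0)); P=pts(c,np.c_[u,v],d); C=P.mean(0); n=np.linalg.svd(P-C,full_matrices=False)[2][2]; n*=np.sign(n[2])
    g=np.array([0,0,1])-n*n[2]; g/=np.linalg.norm(g)
    X=Ro.from_rotvec(-n*np.arctan2(.29,.41)).apply(g); F=np.c_[X,np.cross(n,X),n]
    O=C+F@[-32.4,-18.5,0]
    return O, Ro.from_rotvec(n*np.radians(.4)).as_matrix()@F
O,F=_plate()
RT=np.c_[F[:,1],F[:,0],-F[:,2]]; OT=eul(RT)   # tool: x=plate y, y=plate x, z=-normal
def pl(x,y,z): return O+F@np.array([x,y,z],float)
E
python3 - <<'E'
from h import *
from station import r
np.set_printoptions(precision=2,suppress=True)
print(O,F,OT)
xy=[461.8,174.0]; o=[180,0,99.7]
r.grip(78); r.move_pose([*xy,250],o); r.move_l([*xy,187],rate=100)
print(r.current_wrist_force(), r.current_t())
hit=r.move_l([*xy,158],rate=20,threshold=4); z=r.current_ee_pos(); print(hit,z,r.current_wrist_force())
E
```

```text
[ 527.88 -136.05   68.9 ] [[ 0.91 -0.13 -0.39]
 [-0.    0.95 -0.31]
 [ 0.41  0.29  0.87]] [154.57 -16.66  97.7 ]
[-0.77  0.28  0.15] 5.2167
True [461.85 174.02 163.05] [-2.12 -1.43  6.52]
```

```bash
python3 - <<'E'
from h import *
from station import r
np.set_printoptions(precision=2,suppress=True)
r.move_l([461.8,174,168.5],rate=40)
r.grip(55); print(r.current_grip_width(),r.current_gripper_force(),r.current_wrist_force())
r.move_l([461.8,174,280],rate=120)
print(r.current_grip_width(),r.current_wrist_force(),r.current_t())
p,d=r.snapshot("wrist");cv2.imwrite("pics/w3.png",p)
E
```

```text
62.16920613495382 66.18876099586487 [-2.07 -0.3   7.1 ]
62.23104324745051 [ 0.62 -0.52 -1.65] 7.9917
```

View pics/w3.png

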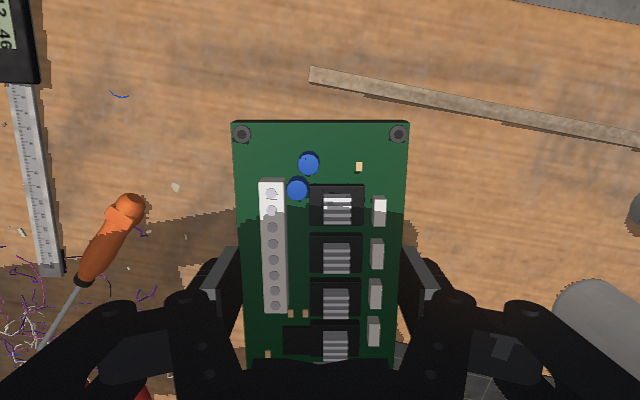

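```bash
python3 - <<'E'
from h import *
from station import r
np.set_printoptions(precision=2,suppress=True)
r.move_l([461.8,174,420],rate=200)
r.move_pose(pl(42,18,168.5+130),OT)
p,d=r.snapshot("top");cv2.imwrite("pics/t4.png",p[100:300,220:480])
r.move_l(pl(42,18,168.5+15),rate=120)
print(r.current_wrist_force(),r.current_grip_width())
hit=r.move_l(pl(42,18,168.5-8),rate=20,threshold=4)
print(hit,F.T@(r.current_ee_pos()-O),r.current_wrist_force(),r.current_t())
p,d=r.snapshot("wrist");cv2.imwrite("pics/w4.png",p)
E
```

```text
[-0.07  0.48 -0.97] 62.250882663485896
True [ 41.98  17.97 167.68] [-2.01 -0.87  5.85] 12.2
```

View pics/w4.png

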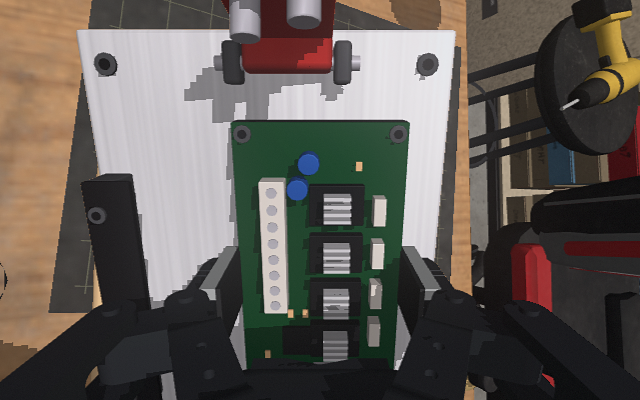

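```bash
python3 - <<'E'
from h import *
from station import r
import pickle
np.set_printoptions(precision=2,suppress=True)
r.grip(85)
r.move_l(pl(42,18,168+60),rate=120)
r.grip(0)
r.move_l(pl(50,-35,300),rate=250)
c=r.calibration("wrist");p,d=r.snapshot("wrist");cv2.imwrite("pics/w5.png",p);pickle.dump((c,p,d),open("pics/w5.pkl","wb"))
print(r.current_t(),r.current_wrist_force())
def meas(c,p):
    hsv=cv2.cvtColor(p,cv2.COLOR_BGR2HSV); m=cv2.inRange(hsv,(50,80,20),(90,255,200)); m=cv2.morphologyEx(m,cv2.MORPH_CLOSE,np.ones((7,7)))
    cn=max(cv2.findContours(m,0,2)[0],key=cv2.contourArea)[:,0]
    Q=((on_plane(c,cn,pl(0,0,10),F[:,2])-O)@F)[:,:2].astype(np.float32); return cv2.minAreaRect(Q),Q.min(0),Q.max(0)
print(meas(c,p))
E
```

```text
14.5917 [ 0.34  0.72 -1.26]
(((10.151287078857422, 1.7095298767089844), (62.91159439086914, 116.59636688232422), 1.816014051437378), array([-22.87, -55.58], dtype=float32), array([43.03, 60.49], dtype=float32))
```

View pics/w5.png

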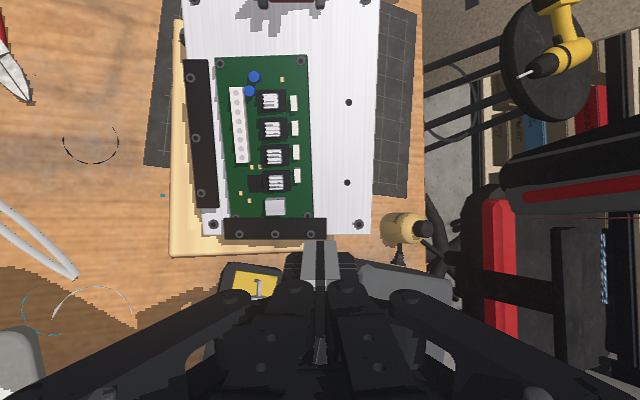

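```bash
python3 - <<'E'
from h import *
from station import r
import pickle
np.set_printoptions(precision=2,suppress=True)
loc=lambda:F.T@(r.current_ee_pos()-O)
fr=lambda:F.T@r.current_wrist_force()
def push(a,b,rate=40,th=8):
    r.move_l(pl(*a[:2],200),rate=200); r.move_l(pl(*a[:2],177),rate=100); 
    h=r.move_l(pl(*b[:2],177),rate=rate,threshold=th); print(h,loc(),fr(),r.current_t())
    q=np.array(b[:2],float); u=(np.array(a[:2])-b[:2]); u=u/np.linalg.norm(u)
    r.move_l(pl(*(loc()[:2]+u*6),177),rate=60); r.move_l(pl(*(loc()[:2]),215),rate=150)
push((75,-8),(38,-8))
push((-8,84),(-8,62))
push((62,10),(38,10))
r.move_l(pl(50,-35,300),rate=250)
c=r.calibration("wrist");p,d=r.snapshot("wrist");cv2.imwrite("pics/w6.png",p);pickle.dump((c,p,d),open("pics/w6.pkl","wb"))
hsv=cv2.cvtColor(p,cv2.COLOR_BGR2HSV); m=cv2.inRange(hsv,(50,80,20),(90,255,200)); m=cv2.morphologyEx(m,cv2.MORPH_CLOSE,np.ones((7,7)))
cn=max(cv2.findContours(m,0,2)[0],key=cv2.contourArea)[:,0]
Q=((on_plane(c,cn,pl(0,0,10),F[:,2])-O)@F)[:,:2].astype(np.float32);print(cv2.minAreaRect(Q),Q.min(0),Q.max(0),r.current_t())
E
```

```text
True [ 38.84  -7.96 177.23] [ 4.73  0.82 -0.99] 16.5333
True [ -7.76  69.81 177.32] [-0.4   9.24  4.81] 18.675
True [ 38.84  10.02 177.25] [ 6.13  0.31 -0.87] 20.9167
((0.07881546020507812, -0.20656585693359375), (117.8785400390625, 62.525917053222656), 89.84837341308594) [-31.34 -59.07] [31.35 58.81] 22.15
```

View pics/w6.png

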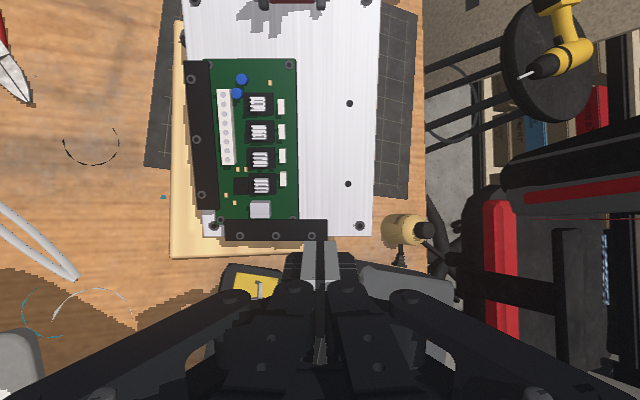

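```bash
python3 - <<'E'
from h import *
from station import r
import pickle
np.set_printoptions(precision=2,suppress=True)
loc=lambda:F.T@(r.current_ee_pos()-O)
fr=lambda:F.T@r.current_wrist_force()
r.move_l(pl(30,160,300),rate=250)
T=lambda th,d=42:pl(30,98-d*np.cos(th)+12*np.sin(th)+10,173+6+d*np.sin(th)+12*np.cos(th))
r.move_l(pl(30,160,173+48),rate=150)
r.move_l(T(1.9),rate=80); print(fr())
for th in np.arange(1.7,.1,-.2):
    h=r.move_l(T(th),rate=60,threshold=25); print(round(th,2),h,fr())
    if h: break
else:
    L=loc(); h=r.move_l(pl(30,66,173+18-7),rate=25,threshold=10); print(h,loc(),fr())
print(r.current_t())
p,d=r.snapshot("scene");cv2.imwrite("pics/s7.png",cv2.resize(p[150:270,260:440],None,fx=4,fy=4))
E
```

```text
[-0.42  0.16 -0.07]
1.7 False [ 0.63 -0.86  0.29]
1.5 False [ 0.41 -0.09  0.55]
1.3 False [-0.39 -0.42 -0.11]
1.1 False [ 0.08 -0.37 -0.27]
0.9 False [0.25 0.66 0.25]
0.7 False [-1.1  -0.7  -0.13]
0.5 False [ 0.33 -0.42 -0.35]
0.3 False [-0.92  0.9   0.36]
True [ 30.27  67.6  190.05] [-3.35  2.08 12.68]
27.1667
```

```bash
python3 - <<'E'
from h import *
from station import r
import pickle
np.set_printoptions(precision=2,suppress=True)
loc=lambda:F.T@(r.current_ee_pos()-O)
h=r.move_l(pl(30,62,184),rate=25,threshold=15); print(h,loc(),F.T@r.current_wrist_force())
r.move_l(pl(30,62,230),rate=100)
r.move_l(pl(35,-40,320),rate=250)
c=r.calibration("wrist");p,d=r.snapshot("wrist");cv2.imwrite("pics/w8.png",p)
hsv=cv2.cvtColor(p,cv2.COLOR_BGR2HSV)
m=cv2.inRange(hsv,(50,80,20),(90,255,200)); m=cv2.morphologyEx(m,cv2.MORPH_CLOSE,np.ones((7,7)))
cn=max(cv2.findContours(m,0,2)[0],key=cv2.contourArea)[:,0]
Q=((on_plane(c,cn,pl(0,0,10),F[:,2])-O)@F)[:,:2].astype(np.float32);print(cv2.minAreaRect(Q),Q.min(0),Q.max(0))
m=cv2.inRange(hsv,(0,150,60),(8,255,255))|cv2.inRange(hsv,(172,150,60),(180,255,255)); v,u=np.nonzero(m[:150,:400]); k=d[v,u]>0
P=(pts(c,np.c_[u,v],d)[k]-O)@F; P=P[(abs(P[:,0]-30)<22)&(abs(P[:,1]-75)<35)]
print('leaf z fit',len(P),np.percentile(P,[2,50,98],axis=0),np.polyfit(P[:,1],P[:,2],1)); print(r.current_t())
E
```

```text
True [ 30.52  67.14 190.  ] [-7.32  6.13 17.73]
((0.196014404296875, -0.3915138244628906), (118.64498138427734, 62.13559341430664), 89.79698181152344) [-31.08 -59.61] [31.31 58.96]
leaf z fit 2954 [[15.67 46.61 16.51]
 [30.1  70.4  18.04]
 [44.36 93.28 19.64]] [-0.   18.15]
28.725
```

View pics/w8.png

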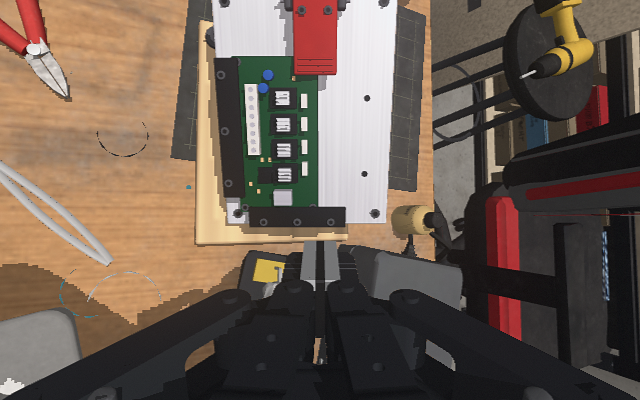

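The leaf (red, pixels 293–336, rows 0–75) lies parallel to the plate: its top is at z 18 mm with zero slope. The board is home at (0.2, −0.4), and its edges are under both strips (rows 57–208). The tan bottle at (412, 222) is where it was. I'll check the other bystanders by top-camera depth, then hand in.

```bash
python3 - <<'E'
from h import *
from station import r
np.set_printoptions(precision=1,suppress=True)
p,d=r.snapshot("top"); print(pts(r.calibration("top"),[[237,127],[218,143],[378,147],[422,249]],d), r.current_wrist_force())
print(r.close_job(),r.current_t())
E
```

```text
[[ 676.7  111.6  283.1]
 [ 689.1  198.4   70.8]
 [ 691.1 -204.6   59.7]
 [ 428.6 -243.1  466.6]] [-0.6 -0.2 -0.5]
the job is handed in; nothing more can be done
the job is handed in; nothing more can be done
```

The board is fully home against both fences, the leaf is fully shut and the job was handed in at about 29 s; the spray can and the white and tan bottles are confirmed standing, but the arm hid the teal one from the final top view (I never worked near it).

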